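Put the feed measure away and open the orchid feed's safety cap

TASK

First put the steel measure back upright, all the way down, in the round well of the storage block labelled with a ring, and let go of it. Then open the orchid-feed bottle: press its push-and-turn safety cap down, keep it pressed while you twist it anticlockwise until it is free, and lift the cap off. Finish while still holding the cap level, 5 to 12 cm above its closed position and directly over the open bottle; leave the stone, notebook and pen pot alone.

Things in the scene. Friction and masses are not known exactly. Their poses are not given: they have to be found in the camera images.
- measure: Loose empty steel measuring cup, a plain upright cylinder: outer diameter 43 mm, 70 mm high, wall 3 mm, 0.08 to 0.17 kg, with three dark lines round it. Stands upright on the desk. Origin: centre of its underside, z axis up along its axis. Grip it across its diameter near the top.
- round_well: Dark wood storage block fixed to the desk, 110 mm (its x, -60 to +50) by 84 mm (its y), 28 mm high, with a blind round well of 48 mm diameter, 20 mm deep, centred at x = +8 mm, y = 0 of the block; on top near its -x edge a paper label with a black ring outline (the measure's sign). Origin: on the desk under the block, z up.
- round_well_floor (a point): Centre of the floor of the round well, 8 mm above the desk (20 mm below the block's top). The seated measure's origin comes here, to within the 2.5 mm play.
- square_well: The other storage block, the same outer size, with a square well 36 mm wide and a label with a square outline; the measure does not fit it. It may stand left or right of the round one. Fixed. Same origin.
- bottle: White square orchid-feed bottle, 78 mm wide, held fast to the desk in a dark wood holder 96 mm square, 30 mm high: it cannot turn or tip. Label with two green leaves. Body up to 106 mm, sloping shoulder to 119 mm, then a neck of 24 mm diameter up to 148 mm with two lugs. Origin: centre of the underside, on the desk; z up through the neck and cap axis.
- cap: Loose grey round safety cap on the bottle's neck: outer diameter 44 mm, 32 mm high, 30 g, fine ribs, two raised anticlockwise arrows on top. Origin: centre of its underside, z up; when closed it is 130 mm above the desk, on the bottle's axis. Grip it across any diameter, fingertips 4 mm or more above its lower edge; 11 mm below that edge is the shoulder.
- bottle_neck (a point): Centre of the top of the bottle's neck, on the cap's axis, 148 mm above the desk. To open: press the cap 6.5 to 8 mm down and, keeping it down, turn it anticlockwise seen from above. It is free once turned 55 degrees and up to 120; about 70 degrees (1.2 rad) in one grasp is right. Then lift straight up.
- stone: Bystander: smooth pale round stone, 58 mm wide, 26 mm high, loose. Origin: centre of its underside.
- notebook: Bystander: closed blue notebook, 100 x 150 x 12 mm, lying loose. Origin: centre of its underside.
- pen_pot: Bystander: white ceramic pot, 72 mm wide, 80 mm high, empty and loose. Origin: centre of its underside.
- cap_top (a point): Centre of the cap's top, 162 mm above the desk when closed. A spring pushes the cap up: about 4 N closed, 12 N when pressed 8 mm (the stop). Unless pressed, teeth 5 mm deep stop it turning anticlockwise, and lugs stop it being pulled off; clockwise it turns only a few degrees.
There are look-alikes about, which are no part of the job. What is shaped like the cap but pink, purple or turquoise is not meant.

How it is judged (in metres and radians):
On the way, in this order (a step that is already met when the one before it is completed fails the run):
1. the measure stands fully down in the round well and is let go (horizontal distance between measure and round_well_floor below 0.006 m and z of measure in the frame of round_well_floor below 0.003 m and angle between measure's own z axis and vertical below 0.12 rad and contact force between the fingers and measure below 0.1 N), for 0.2 s.
2. the cap is pressed down at least 5 mm (z of cap in the frame of bottle below 0.125 m and horizontal distance between cap and bottle below 0.006 m), for 0.05 s.
3. the cap is twisted free while it is still on the neck (angle between the x axis of cap and the x axis of bottle, either way round above 0.8 rad and z of cap in the frame of bottle below 0.136 m and horizontal distance between cap and bottle below 0.006 m), for 0.05 s.
At the end, for the whole second after the job is handed in: The cap is held still in the fingers, 40 to 140 mm above its closed position, within 30 mm of the bottle's axis, tilted less than 0.3 rad and clear of the bottle; the measure stands upright on the floor of the round well (within 3 mm in height, 6 mm sideways, 0.12 rad) (z of cap in the frame of bottle between 0.17 and 0.27 m and horizontal distance between cap and bottle below 0.03 m and angle between cap's own z axis and vertical below 0.3 rad and linear speed of cap below 0.03 m/s and contact force between the fingers and cap above 1 N and contact force between cap and bottle below 0.05 N and horizontal distance between measure and round_well_floor below 0.006 m and z of measure in the frame of round_well_floor below 0.003 m and angle between measure's own z axis and vertical below 0.12 rad); the arm keeps its last pose, push and grip.
It fails at once if the stone, notebook or pen pot is moved more than 25 mm (distance of any of stone, notebook, pen_pot from where it was at the start of the episode above 0.025 m).
It also fails if it takes over 42 s, if anything falls off the work surface, if the arm or the gripper's body presses on something with over 40 N, if the wrist force passes 120 N, or if a joint passes its speed limit or range.

ROBOT

A 6-joint arm with a two-finger parallel gripper is mounted at the origin on the work surface. World frame = base frame: x ahead of the robot, y to its left, z up, the work surface at z = 0. Lengths are in mm, angles in rad, forces in N, time in s.
With the tool pointing down it reaches from about 350 to 875 mm from the base axis. Payload 4.2 kg.
Tool frame: the origin (TCP) lies between the finger pads; the fingertips stand 25 mm ahead of it and the grasp point (between the pads) lies 6 mm ahead of it; z points along the fingers, y is the line along which they close (so a half turn about z gives the same grasp; the last joint's range is limited). The gripper opens to 85 mm and grips with 20 to 120 N. Pads are 22 mm wide; open, the fingers measure 114 mm over their backs; the gripper's body (76 mm by 85 mm) begins 54 mm behind the grasp point. The pads swing forward as they close: fully open they stand 13 mm farther back than shut.
Start: joints at [1.512, 0.385, 0.008, 0, -1.194, -0.259], TCP at [195.266, 593.692, 217.612] pointing down, gripper open.
Joint ranges: [-3.14, 3.14], [-1.21, 2.06], [-1.07, 1.41], [-3.16, 2.05], [-2.99, -0.16], [-3.1, 3.1]. Speed limits (rad/s): [2.79, 2.79, 3.14, 3.14, 3.14, 3.14].

INTERFACE

Orientations are given as a unit quaternion [x, y, z, w].
In Python, from bench import arm gives the robot as it stands.
- The arm moves only by the shell command python3 -m pendant 'ROWS'. ROWS is JSON, a list of rows, each a list of 7 numbers: the shift along the tool's x, y, z in m, then the turn, a rotation vector about the tool's x, y, z in degrees, then the finger opening in m, from 0 to 0.0854. In form: [[x, y, z, wx, wy, wz, fingers], ...]. A call has 1 to 12 rows; each row shifts and turns the commanded pose from where the row before left it, along the tool's axes as they then stand; what a row does not reach is not made up. A row lasts 1/10 s, in which the tool goes at most 50 mm and 8.59 degrees, less where a joint would pass 70% of its speed; a pose out of reach is approached as far as the arm can. A call is refused whole if a number of a shift passes 0.05 or a number of a turn 8.59, either way. A call with a gripper value outside its range is refused whole. The fingers move at their own pace and stop on an object; the grip force is fixed at half the most. Time passes only in rows, so rows that do not move let the fingers close. It gives the time, the measured TCP pose, the force, the opening and the grip force at its end, in the units of the state.
- arm.read_state(): the state, without advancing time (a new reading comes with each control period).
- arm.get_image(name): name is "scene" or "side" or "wrist"; returns a dict with "image" (480x640x3 uint8, red, green, blue), "fx", "fy", "cx", "cy" (pixels), "xyz" and "rotation" of the camera in the world. Camera axes: x right, y down, z forward; pixel columns grow to the right and rows downward; lengths in mm; the calibration is good to about 2 mm. A picture is of the moment at which its call begins. There is no depth.
- arm.job_done(): hands the job in; it is judged then, once.
The state is a dict: "clock": time; "joints": joint angles; "joint_vel": joint speeds; "joint_efforts": joint torques, N m; "position": TCP position; "ee_rot": TCP orientation; "contact_force": force on the tool from outside, world axes, zero at the start; "wrist_torque": the same for the moment, N m; "gripper_width": finger opening in mm; "grasp_force": force on a finger pad.
Only numpy, scipy, OpenCV 4.12 (cv2) and the standard library are available. Lean on these libraries where they do the work, as an engineer would, in place of code of your own. Each camera call takes 0.05 s, during which the arm holds its last target. There are 200 camera calls.

## Working session

There is one attempt and no reset: what is moved stays moved. The work goes in short steps, Python scripts to look and compute and a shell command to move; the robot and the scene stay as the last step left them, time stands still between calls to the robot, and variables do not carry over. Pictures are saved under pics/ and viewed, at most 10 in all, crops included, and the job is handed in when it is done.

```bash
ls; mkdir -p pics
python3 - <<'E'
from bench import arm
import cv2,numpy as np,pickle
for n in("scene","side","wrist"):
    d=arm.get_image(n); pickle.dump(d,open(f"pics/{n}0.pkl","wb"))
    cv2.imwrite(f"pics/{n}0.png",d["image"][:,:,::-1]); print(n,d["fx"],d["cx"],d["cy"],d["xyz"],np.round(d["rotation"],3).tolist())
print(arm.read_state())
E
```

```text
pics
scene 494.68063195016646 316.2568215588005 241.6352515900823 [ 889.81150521 -583.86951049  872.11264892] [0.909, 0.241, -0.094, -0.326]
side 488.7714644872676 324.87976339949216 238.04907858198578 [ 342.11156345 -811.33344671  629.74810664] [0.868, -0.138, 0.072, -0.472]
wrist 380.8089733543649 318.7438393475559 250.67281511865448 [265.70148909 570.02655842 371.63114889] [-0.579, 0.801, 0.12, -0.088]
{'clock': 0.15, 'joints': array([ 1.51158429e+00,  3.85383542e-01,  6.91593319e-03, -3.48700249e-04,
       -1.19397813e+00, -2.58621144e-01]), 'joint_vel': array([ 0.0005141 , -0.00244217,  0.00445295,  0.00123515, -0.00024369,
       -0.00119812]), 'joint_efforts': array([ 1.63717164e-04, -3.92677116e+01,  1.88583094e+01,  4.18858901e+00,
       -3.36696750e-03, -1.75973327e-06]), 'position': array([195.14870962, 593.26126812, 216.76187117]), 'ee_rot': array([ 9.87388787e-01, -1.58311963e-01, -7.91692275e-05,  8.36741022e-04]), 'contact_force': array([0.11390014, 0.10534243, 0.55772701]), 'wrist_torque': array([-0.01052453, -0.00482247, -0.00408906]), 'grasp_force': 0.0, 'gripper_width': 85.63668872459736}
```

View pics/scene0.png

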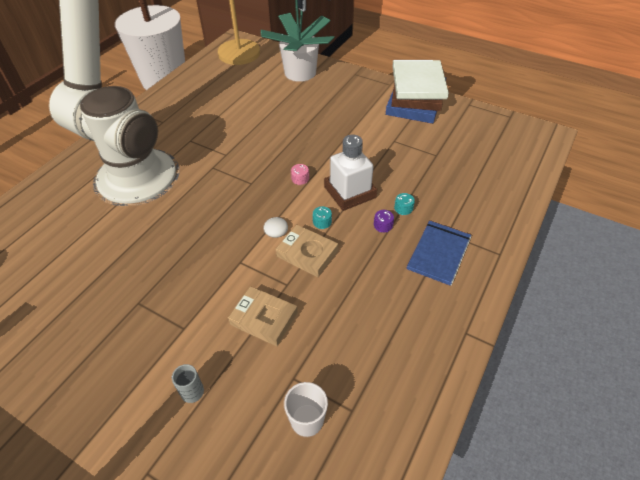

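View pics/side0.png

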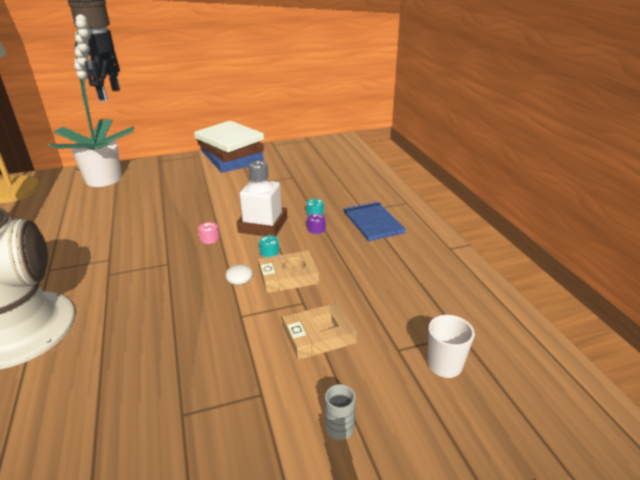

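The scene shows the measure at (188,384), the square-labelled block near (263,315), the block with apparently the ring near (307,250), and the bottle at (351,175) with its grey cap at (352,146). The side view agrees: measure (340,410), bottle (262,205), cap (258,172). I'll enlarge the blocks to check the labels.

```bash
cat > h.py <<'E'
import numpy as np,cv2,pickle
from scipy.spatial.transform import Rotation as R
def load(n): return pickle.load(open(f"pics/{n}.pkl","rb"))
def snap(n,name):
    from bench import arm
    d=arm.get_image(n); pickle.dump(d,open(f"pics/{name}.pkl","wb")); return d
def ray(d,u,v):
    r=R.from_quat(d["rotation"]).apply([(u-d["cx"])/d["fx"],(v-d["cy"])/d["fy"],1.]); return np.array(d["xyz"]),r/np.linalg.norm(r)
def onz(d,u,v,z):
    c,r=ray(d,u,v); return c+r*(z-c[2])/r[2]
def tri(d1,p1,d2,p2):
    A=np.zeros((3,3));b=np.zeros(3);L=[ray(d1,*p1),ray(d2,*p2)]
    for c,r in L: M=np.eye(3)-np.outer(r,r);A+=M;b+=M@c
    x=np.linalg.solve(A,b); return x,[np.linalg.norm(np.cross(x-c,r)) for c,r in L]
def proj(d,p):
    q=R.from_quat(d["rotation"]).inv().apply(np.array(p)-d["xyz"]); return q[:2]/q[2]*[d["fx"],d["fy"]]+[d["cx"],d["cy"]]
E
python3 - <<'E'
from h import *
s=load("scene0");w=load("side0")
print("measure",tri(s,(185,374),w,(340,396)),onz(s,185,374,70))
print("cap",tri(s,(352,139),w,(258,163)),onz(s,352,141,162))
print("ringlabel",onz(s,291,238,28),"sqlabel",onz(s,244,303,28), "well",onz(s,312,247,28))
for n,p,z in(("stone",(276,227),13),("pot",(306,396),80),("nb",(439,252),12)): print(n,onz(s,*p,z))
a=cv2.resize(s["image"][215:350,220:345],(375,405),interpolation=cv2.INTER_CUBIC)
b=cv2.resize(w["image"][245:360,225:360],(405,345),interpolation=cv2.INTER_CUBIC); b=cv2.copyMakeBorder(b,0,60,0,0,0)
c=np.hstack([a,b]);
cv2.imwrite("pics/c1.png",c[:,:,::-1])
E
```

```text
measure (array([ 499.33921436, -383.22126194,   68.74077655]), [np.float64(0.37104108964292276), np.float64(0.37104108964270105)]) [ 499.68788343 -383.21786634   70.        ]
cap (array([510.88286225, 213.14214452, 167.08736636]), [np.float64(0.26097731638725985), np.float64(0.2609773163871486)]) [511.61112936 212.33437198 162.        ]
ringlabel [476.73780132  -3.27569262  28.        ] sqlabel [ 484.50102555 -194.9531088    28.        ] well [530.58247163  -2.56192827  28.        ]
stone [421.56155078  18.24258912  13.        ]
pot [ 703.94921205 -316.59484939   80.        ]
nb [775.4231847  133.96728375  12.        ]
```

View pics/c1.png

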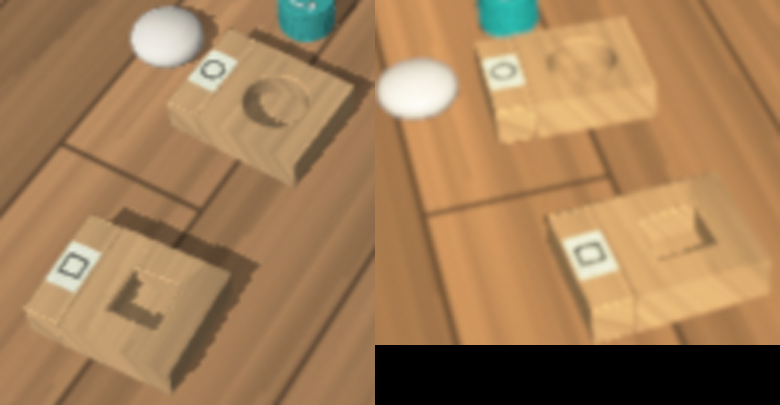

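The ring-labelled block is the one nearer the stone, with its well at about (530,-3). The square block is at about y=-195. All the heights and sizes fit. I'll move toward the measure and stop midway for a wrist picture.

```bash
python3 -m pendant '[[0.0289,0.0333,0,0,0,0,0.085],[0.0289,0.0333,0,0,0,0,0.085],[0.0289,0.0333,0,0,0,0,0.085],[0.0289,0.0333,0,0,0,0,0.085],[0.0289,0.0333,0,0,0,0,0.085],[0.0289,0.0333,0,0,0,0,0.085],[0.0289,0.0333,0,0,0,0,0.085],[0.0289,0.0333,0,0,0,0,0.085],[0.0289,0.0333,0,0,0,0,0.085],[0.0289,0.0333,0,0,0,0,0.085],[0.0289,0.0333,0,0,0,0,0.085],[0.0289,0.0333,0,0,0,0,0.085]]'
python3 - <<'E'
from h import *
from bench import arm
d=snap("wrist","w1"); cv2.imwrite("pics/w1.png",d["image"][:,:,::-1]); st=arm.read_state(); print(st["position"],st["joints"],st["clock"],st["ee_rot"])
for p in([530,-3,28],[511,213,162],[421,18,13]): print(proj(d,p))
E
```

```text
clock: 1.35
position: [400.0, 104.0, 217.7]
ee_rot: [0.987, -0.158, 0.0, -0.0]
contact_force: [1.9, 0.4, -0.2]
gripper_width: 85.0
grasp_force: 0.0
[400.85264165  99.61644824 217.51700755] [ 0.64167948  0.01430837 -0.47081461  0.00117952 -1.08746497  0.60563072] 1.4 [ 9.86991727e-01 -1.60767706e-01 -2.46242601e-04  1.00711892e-03]
[394.57044192  25.66322696]
[ 58.16001451 139.36991444]
[399.83625162 164.62364776]
```

View pics/w1.png

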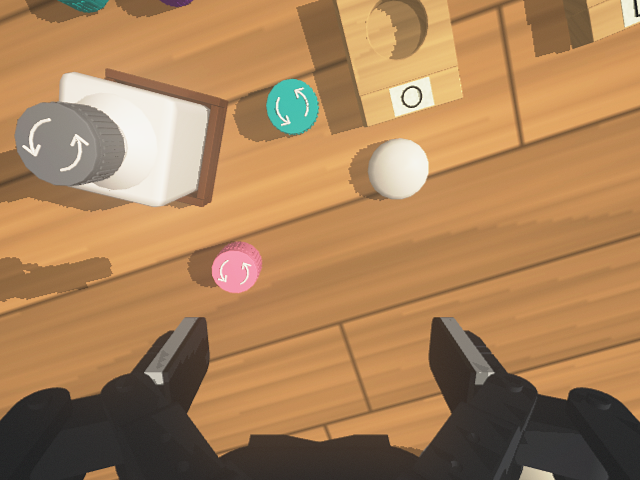

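The wrist picture shows the ring block's well at (396,28) and its ring label at (411,97), within 3 px of my prediction. The grey cap is at (62,143), the stone at (398,168). Next, the measure.

```bash
python3 -m pendant '[[0.0206,0.036,0,0,0,0,0.085],[0.0206,0.036,0,0,0,0,0.085],[0.0206,0.036,0,0,0,0,0.085],[0.0206,0.036,0,0,0,0,0.085],[0.0206,0.036,0,0,0,0,0.085],[0.0206,0.036,0,0,0,0,0.085],[0.0206,0.036,0,0,0,0,0.085],[0.0206,0.036,0,0,0,0,0.085],[0.0206,0.036,0,0,0,0,0.085],[0.0206,0.036,0,0,0,0,0.085],[0.0206,0.036,0,0,0,0,0.085],[0,0,0,0,0,0,0.085]]'
python3 - <<'E'
from h import *
from bench import arm
d=snap("wrist","w2"); cv2.imwrite("pics/w2.png",d["image"][:,:,::-1]); st=arm.read_state(); print(st["position"],st["joints"],st["clock"],st["ee_rot"])
for p in([499.3,-383.2,70],[499.3,-383.2,0]): print(proj(d,p))
E
```

```text
clock: 2.6
position: [491.5, -345.1, 216.0]
ee_rot: [0.987, -0.161, -0.001, 0.0]
contact_force: [-0.6, -0.6, -0.5]
gripper_width: 84.9
grasp_force: 0.0
[ 491.00508522 -343.10591995  216.09748103] [-3.39964555e-01  3.42755684e-01 -5.94524084e-02 -2.04612274e-04
 -1.17073254e+00  1.58943810e+00] 2.65 [ 9.87114733e-01 -1.60010452e-01 -1.03816449e-03 -2.83886445e-04]
[360.5324585  205.16872059]
[352.92928742 192.13415263]
```

View pics/w2.png

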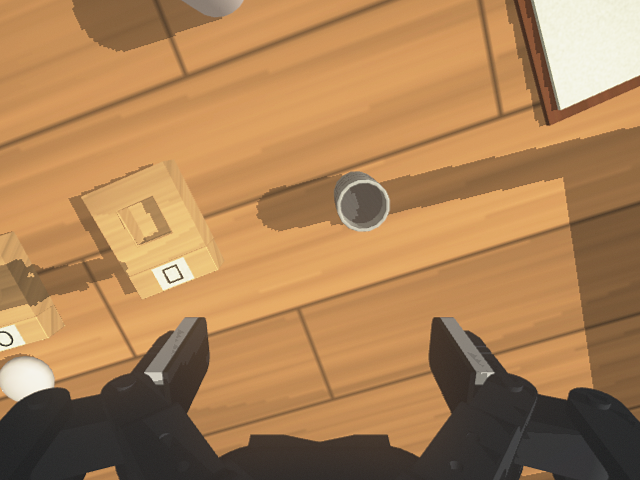

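The rim is at (362,205), as predicted to within 2 px. I'll work out the exact shift.

```bash
cat >> h.py <<'E'
def shift(target,st=None):
    from bench import arm
    st=st or arm.read_state(); return R.from_quat(st["ee_rot"]).inv().apply(np.array(target)-st["position"])
E
python3 - <<'E'
from h import *
d=load("w2"); m=onz(d,362,205.5,70); print(m,shift([*m[:2],62]))
d=load("w1"); print(onz(d,396,28,28), onz(d,411,97,28))
s=load("scene0")
E
```

```text
[ 498.67193017 -384.23370818   70.        ] [ 20.59620376  36.63499172 154.04539236]
[528.03292072  -3.6625886   28.        ] [474.14913042  -2.45425633  28.        ]
```

```bash
python3 -m pendant '[[0.0206,0.0366,0.01,0,0,0,0.085],[0,0,0.04,0,0,0,0.085],[0,0,0.04,0,0,0,0.085],[0,0,0.014,0,0,0,0.085],[0,0,0,0,0,0,0.085],[0,0,0,0,0,0,0.085]]'
python3 - <<'E'
from h import *
from bench import arm
d=snap("wrist","w3"); st=arm.read_state(); print(st["position"],st["clock"],st["ee_rot"],shift([498.9,-383.9,62]))
print(proj(d,[498.9,-383.9,70]))
cv2.imwrite("pics/w3.png",d["image"][:,:,::-1])
E
```

```text
clock: 3.25
position: [500.7, -382.6, 115.5]
ee_rot: [0.988, -0.157, 0.001, 0.001]
contact_force: [0.2, 0.7, 0.2]
gripper_width: 84.9
grasp_force: 0.0
[ 501.06819953 -382.76925115  116.15810127] 3.3 [ 9.87509467e-01 -1.57544675e-01  1.97947527e-03  9.00389051e-04] [-1.93581501  1.68673745 54.15244364]
[321.52026908 274.52882148]
```

View pics/w3.png

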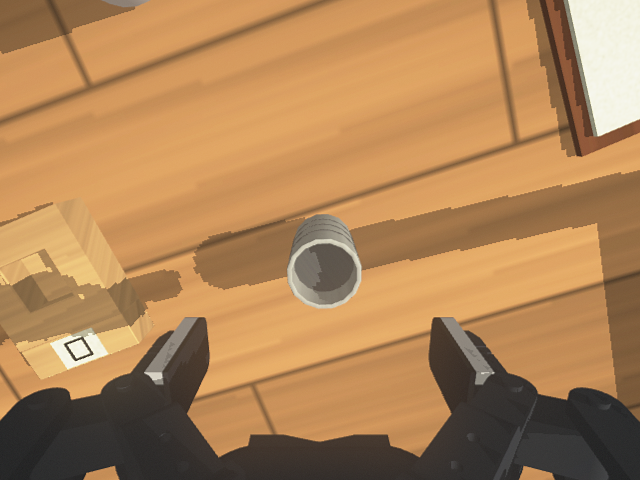

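The rim, at (324,273), is centred between the fingers and matches the prediction of (321.5,274.5). I'll descend and grip.

```bash
python3 -m pendant '[[-0.002,0.001,0.03,0,0,0,0.085],[0,0,0.023,0,0,0,0.085],[0,0,0,0,0,0,0.085],[0,0,0,0,0,0,0.03],[0,0,0,0,0,0,0.03],[0,0,0,0,0,0,0.03],[0,0,0,0,0,0,0.03],[0,0,0,0,0,0,0.03],[0,0,0,0,0,0,0.03],[0,0,0,0,0,0,0.03]]'
python3 -c "
from bench import arm
s=arm.read_state();print(s['position'],s['ee_rot'],s['gripper_width'],s['grasp_force'])"
```

```text
clock: 4.3
position: [497.3, -382.8, 60.6]
ee_rot: [0.987, -0.158, -0.0, 0.0]
contact_force: [-0.7, 0.1, -0.2]
gripper_width: 30.4
grasp_force: 0.0
[ 497.26175128 -382.77564696   60.6496804 ] [ 9.87405712e-01 -1.58208593e-01 -1.48371427e-05  1.97405484e-05] 30.409713765330423 0.0
```

The fingers closed to 30 mm without gripping anything, so I'll look.

Run:
```python
from h import *
a=snap("wrist","w4")["image"];b=snap("side","s4")["image"];c=snap("scene","sc4")["image"]
A=cv2.resize(a,(400,300));B=cv2.resize(b[330:480,240:440],(400,300));C=cv2.resize(c[300:450,100:300],(400,300))
cv2.imwrite("pics/c4.png",np.vstack([np.hstack([A,B]),np.hstack([C,C*0])])[:,:,::-1])
```

```text
(no output)
```

View pics/c4.png

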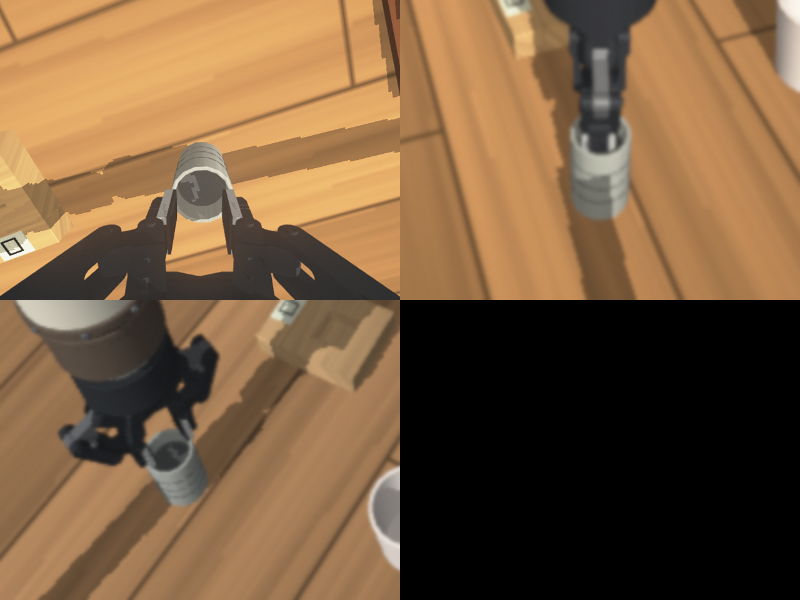

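Run:
```python
from h import *
from bench import arm
w,b,c=load("w4"),load("s4"),load("sc4")
st=arm.read_state();T=R.from_quat(st["ee_rot"]);P=st["position"]
print("rim wrist",onz(w,322,310,70)); 
# bottoms/rims: side crop (600,130)->, scene crop (172,450)
print("rim side",onz(b,240+200/2,330+132/2,70),"rim scene",onz(c,100+170/2,300+150/2,70))
for k,o in(("tipL",[0,-15,25]),("tipR",[0,15,25]),("tcp",[0,0,0])):
    p=P+T.apply(o); print(k,p,proj(w,p)*400/640,(proj(b,p)-[240,330])*2+[400,0],(proj(c,p)-[100,300])*2+[0,300])
```

```text
rim wrist [ 500.00334046 -385.34806176   70.        ]
rim side [ 499.12701918 -384.58168008   70.        ] rim scene [ 500.8763455  -384.65282216   70.        ]
tipL [ 501.93580632 -368.51345779   35.54338327] [180.52809088 178.8658322 ] [595.81310041 145.13918541] [190.83800861 452.31300267]
tipR [ 492.56151291 -397.01122302   35.54347207] [217.33368314 178.83130455] [596.55464599 180.13723077] [162.15054076 473.74271443]
tcp [ 497.25178117 -382.76328933   60.54342745] [198.89873305 192.24687252] [596.49837005 139.53219263] [170.51794866 450.94392038]
```

The measure hasn't moved, and the fingers look farther apart than 30 mm. I'll look closer.

Run:
```python
from h import *
w,b,c=load("w4")["image"],load("s4")["image"],load("sc4")["image"]
A=cv2.resize(w[200:480,190:450],(520,560),interpolation=cv2.INTER_CUBIC)
B=cv2.resize(b[350:450,300:370],(196,280),interpolation=cv2.INTER_CUBIC);C=cv2.resize(c[330:410,140:210],(245,280),interpolation=cv2.INTER_CUBIC)
B=cv2.copyMakeBorder(B,0,0,0,49,0)
cv2.imwrite("pics/c5.png",np.hstack([A,np.vstack([B,C])])[:,:,::-1])
```

```text
(no output)
```

View pics/c5.png

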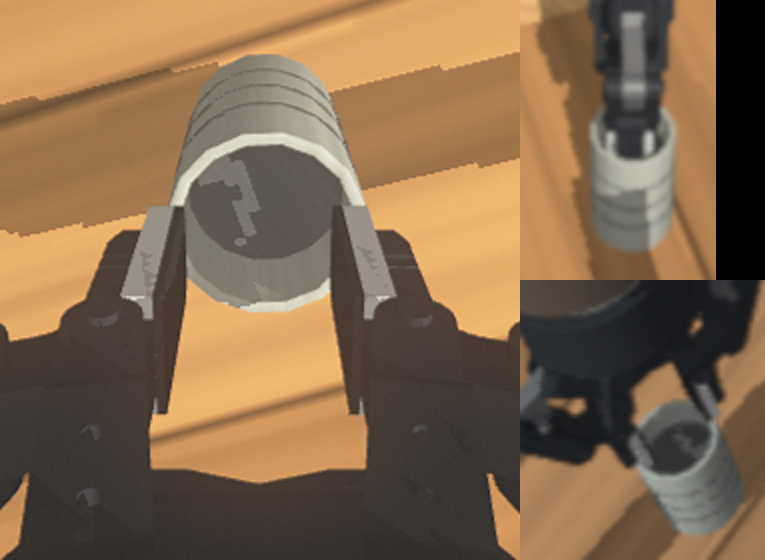

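Run:
```python
from h import *
from bench import arm
st=arm.read_state();T=R.from_quat(st["ee_rot"]).inv();P=st["position"]
w=load("w4")
c,_=ray(w,0,0);print("cam in tool",T.apply(c-P))
for u,v,y in((282,303,-15),(356,303,15),(270,303,-15),(269,403,-15),(369,403,15),(267,357,-15)):
    c,r=ray(w,u,v);c=T.apply(c-P);r=T.apply(r)
    for yy in(y,y*1.43): print(u,v,yy,c+r*(yy-c[1])/r[1])
```

```text
cam in tool [  74.30593212    0.25943975 -155.11144055]
282 303 -15 [  7.18871709 -15.         -10.61405554]
282 303 -21.45 [-21.18100317 -21.45        50.46342492]
356 303 15 [ 10.09105831  15.         -16.92708439]
356 303 21.45 [-18.00732662  21.45        43.5379917 ]
270 303 -15 [ 23.69150804 -15.         -46.13484018]
270 303 -21.45 [  2.29733888 -21.45        -0.07161086]
269 403 -15 [ -4.4221891 -15.        -57.5120503]
269 403 -21.45 [-37.69971371 -21.45       -16.25784456]
369 403 15 [ -1.49516309  15.         -61.18077115]
369 403 21.45 [-34.66330975  21.45       -20.07969986]
267 357 -15 [ 11.48415619 -15.         -57.21541413]
267 357 -21.45 [-15.06992845 -21.45       -15.83582348]
```

Run:
```python
from h import *
s,b,w=load("sc4"),load("s4"),load("w4")
print(tri(s,(175.7,382),b,(339,403)))
t=np.linspace(0,2*np.pi,60)
for dz in(0,20,40):
    d=dict(w);d["xyz"]=np.array(w["xyz"])+[0,0,dz]
    q=np.array([proj(d,[500+21.5*np.cos(a),-385+21.5*np.sin(a),70]) for a in t]);print(dz,np.ptp(q,0),q.mean(0))
from bench import arm
for i in range(3): arm.get_image("side"); st=arm.read_state(); print(st["position"],st["gripper_width"],st["contact_force"])
```

```text
(array([ 494.35206076, -400.52572096,   72.6328006 ]), [np.float64(3.033045778166663), np.float64(3.033045778166759)])
0 [102.28105658  93.14220053] [320.94084219 308.57334976]
20 [91.34010092 84.51134945] [320.69742574 289.96531008]
40 [82.51365478 77.31851932] [320.50085377 274.93462204]
[ 497.18902362 -382.76542756   60.51698049] 30.137604213775624 [ 0.01981316  0.21001364 -0.77043663]
[ 497.23365165 -382.7589861    60.52825412] 29.997687191314352 [-0.50448349 -0.67322067 -0.17610949]
[ 497.26874292 -382.76154302   60.54587395] 29.918939115639528 [-0.3184374  -1.09401066 -0.06398179]
```

Two views put the real fingertips at z≈73, just above the rim, although the reported pose implies they are about 36 mm. So the tool is roughly 37 mm shorter than stated. I'll reopen and go 30 mm lower, which is safe under either reading.

```bash
python3 -m pendant '[[0,0,0,0,0,0,0.085],[0,0,0,0,0,0,0.085],[0,0,0,0,0,0,0.085],[0,0,0,0,0,0,0.085],[0.003,0.001,0.01,0,0,0,0.085],[0,0,0.01,0,0,0,0.085],[0,0,0.01,0,0,0,0.085],[0,0,0,0,0,0,0.085]]'
python3 - <<'E'
from h import *
from bench import arm
st=arm.read_state();print(st["position"],st["contact_force"])
E
python3 -m pendant '[[0,0,0,0,0,0,0.035],[0,0,0,0,0,0,0.035],[0,0,0,0,0,0,0.035],[0,0,0,0,0,0,0.035],[0,0,0,0,0,0,0.035],[0,0,0,0,0,0,0.035],[0,0,0,0,0,0,0.035]]'
python3 - <<'E'
from h import *
from bench import arm
w=snap("wrist","w6");st=arm.read_state();print(st["position"],st["contact_force"],st["gripper_width"])
A=cv2.resize(w["image"],(400,300));B=cv2.resize(snap("side","s6")["image"][350:450,300:370],(210,300),interpolation=cv2.INTER_CUBIC)
cv2.imwrite("pics/c6.png",np.hstack([A,B])[:,:,::-1])
E
```

```text
clock: 5.4
position: [498.3, -383.9, 28.0]
ee_rot: [0.987, -0.158, -0.002, -0.001]
contact_force: [-0.5, 0.4, -0.9]
gripper_width: 84.8
grasp_force: 0.0
[ 498.2735303  -383.85058893   27.99119436] [-0.47903167  0.35689211 -0.94537826]
clock: 6.1
position: [500.4, -385.1, 31.5]
ee_rot: [0.987, -0.158, 0.001, 0.0]
contact_force: [-0.7, -1.4, 5.7]
gripper_width: 41.6
grasp_force: 61.1
[ 500.39968295 -385.08816468   31.48314636] [ 0.66092218 -0.77045308  5.66394382] 41.85792892184285
```

Gripped at 42 mm with 61 N. I'll lift, carry it to short of the well, and look at the well from there.

```bash
python3 -m pendant '[[0,0,-0.02,0,0,0,0.035],[0,0,-0.04,0,0,0,0.035],[0,0,-0.048,0,0,0,0.035],[-0.0162,-0.0372,0,0,0,0,0.035],[-0.0162,-0.0372,0,0,0,0,0.035],[-0.0162,-0.0372,0,0,0,0,0.035],[-0.0162,-0.0372,0,0,0,0,0.035],[-0.0162,-0.0372,0,0,0,0,0.035],[-0.0162,-0.0372,0,0,0,0,0.035],[-0.0162,-0.0372,0,0,0,0,0.035],[-0.0162,-0.0372,0,0,0,0,0.035]]'
python3 -m pendant '[[-0.0162,-0.0372,0,0,0,0,0.035],[-0.0162,-0.0372,0,0,0,0,0.035],[0,0,0,0,0,0,0.035],[0,0,0,0,0,0,0.035]]'
python3 - <<'E'
from h import *
from bench import arm
w=snap("wrist","w7");st=arm.read_state();print(st["position"],st["gripper_width"],st["grasp_force"])
cv2.imwrite("pics/w7.png",w["image"][:,:,::-1])
print(proj(w,[529,-3,28]))
E
```

```text
clock: 7.3
position: [468.2, -59.8, 137.7]
ee_rot: [0.987, -0.159, -0.001, -0.0]
contact_force: [0.7, 1.0, -1.2]
gripper_width: 41.7
grasp_force: 61.0
clock: 7.7
position: [461.2, 20.2, 137.9]
ee_rot: [0.988, -0.157, -0.001, 0.0]
contact_force: [0.5, -0.5, -0.9]
gripper_width: 42.0
grasp_force: 61.2
[461.33077007  19.32690153 137.93546976] 42.04298123755337 61.16481386125088
[319.54755217 137.3274842 ]
```

View pics/w7.png

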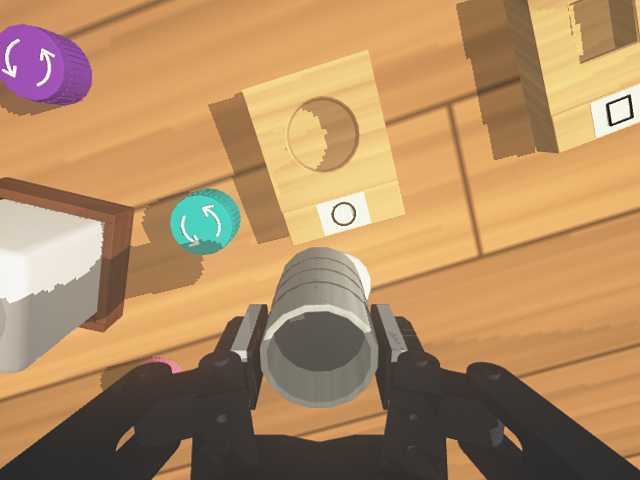

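The held measure is upright, with its rim centre at about (319,356). The ring block's well is at about (322,134), label ring (343,214), and block-top corners (242,90), (368,51), (404,214), (293,244).

Run:
```python
from h import *
w=load("w7")
C=np.array([onz(w,u,v,28) for u,v in((242,90),(368,51),(404,214),(293,244))])
print(C.round(1).tolist(),[np.linalg.norm(C[i]-C[i-1]).round(1) for i in range(4)])
ax=(C[0]+C[1]-C[2]-C[3])/2;ax/=np.linalg.norm(ax);ctr=C.mean(0);print("corner-based",ctr+ax*13)
for p in((322.5,134),): print("well",onz(w,*p,28))
g=cv2.cvtColor(w["image"],cv2.COLOR_RGB2GRAY)
E=cv2.Canny(g,40,110);pts=[]
ys,xs=np.nonzero(E)
P=np.array([onz(w,x,y,28)[:2] for x,y in zip(xs,ys) if 270<x<375 and 80<y<185])
c=np.array([529,-3.]);
for tol in(5,3,2,1.5,1.5):
    r=np.linalg.norm(P-c,axis=1);Q=P[abs(r-24)<tol]
    from scipy.optimize import least_squares
    c=least_squares(lambda c:np.linalg.norm(Q-c,axis=1)-24,c,loss="soft_l1").x
    print("fit",c,len(Q))
zr=138-31.5+70
rim=np.array([onz(w,u,v,zr) for u,v in((319,356),)]);print("rim",rim)
from bench import arm
print(shift([*c,138]))
```

```text
[[572.3, 35.3, 28.0], [568.8, -47.9, 28.0], [461.0, -43.6, 28.0], [464.6, 38.3, 28.0]] [np.float64(107.7), np.float64(83.3), np.float64(107.8), np.float64(81.9)]
corner-based [529.68402489  -4.91446089  28.        ]
well [530.40364935  -5.52367436  28.        ]
fit [529.59318184  -5.20658692] 516
fit [529.62628042  -5.20825052] 509
fit [529.55270711  -5.6464864 ] 396
fit [529.56861302  -5.75016521] 327
fit [529.5821657   -5.78445971] 333
rim [[461.16304886  19.86518757 176.5       ]]
[72.67913598  2.55840585 -0.18811034]
```

```bash
python3 -m pendant '[[0.036,0.001,0,0,0,0,0.035],[0.0366,0.001,0,0,0,0,0.035],[0,0,0.03,0,0,0,0.035],[0,0,0.03,0,0,0,0.035],[0,0,0.008,0,0,0,0.035],[0,0,0,0,0,0,0.035],[0,0,0,0,0,0,0.035]]'
python3 - <<'E'
from h import *
from bench import arm
w=snap("wrist","w8");a=snap("side","s8");b=snap("scene","c8")
print(shift([529.7,-5.2,39.5]))
cv2.imwrite("pics/c8.png",np.hstack([cv2.resize(w["image"][100:480],(400,300)),cv2.resize(b["image"][180:280,250:370],(360,300),interpolation=cv2.INTER_CUBIC)])[:,:,::-1])
E
```

```text
clock: 8.45
position: [531.3, -5.6, 71.6]
ee_rot: [0.987, -0.158, 0.001, -0.0]
contact_force: [-0.1, 0.8, -0.7]
gripper_width: 41.6
grasp_force: 61.2
[-1.72193508  0.73646595 32.66610294]
```

```bash
python3 -m pendant '[[-0.0015,0.0005,0.006,0,0,0,0.035],[0,0,0.006,0,0,0,0.035],[0,0,0.006,0,0,0,0.035],[0,0,0.004,0,0,0,0.035],[0,0,0,0,0,0,0.035]]'
python3 -c "
from h import *
print(shift([529.7,-5.2,39.5]))"
```

```text
clock: 9.1
position: [529.2, -5.1, 48.0]
ee_rot: [0.987, -0.158, 0.0, -0.0]
contact_force: [1.6, 0.4, -2.0]
gripper_width: 41.7
grasp_force: 61.1
[ 0.48017851 -0.05785151  8.45441635]
```

```bash
python3 -m pendant '[[0,0,0.004,0,0,0,0.035],[0,0,0.004,0,0,0,0.035],[0,0,0.001,0,0,0,0.035],[0,0,0,0,0,0,0.035]]'
```

```text
clock: 9.5
position: [529.3, -5.2, 39.6]
ee_rot: [0.987, -0.158, 0.0, -0.0]
contact_force: [2.8, -0.1, -0.7]
gripper_width: 41.9
grasp_force: 61.2
```

```bash
python3 -m pendant '[[0,0,0.001,0,0,0,0.035],[0,0,0.0,0,0,0,0.085],[0,0,0,0,0,0,0.085],[0,0,0,0,0,0,0.085],[0,0,0,0,0,0,0.085],[0,0,0,0,0,0,0.085],[0,0,-0.03,0,0,0,0.085],[0,0,-0.04,0,0,0,0.085],[0,0,-0.05,0,0,0,0.085],[0,0,-0.035,0,0,0,0.085],[0,0,0,0,0,0,0.085]]'
python3 - <<'E'
from h import *
from bench import arm
w=snap("wrist","w9");print(arm.read_state()["position"],arm.read_state()["joints"])
print(proj(w,[529.7,-5.2,78]),proj(w,[529.7,-5.2,28]),proj(w,[511,213,162]))
A=cv2.resize(w["image"][100:480],(440,330)); b=snap("scene","c9")["image"]
cv2.imwrite("pics/c9.png",np.hstack([A,cv2.resize(b[120:285,250:410],(320,330),interpolation=cv2.INTER_CUBIC)])[:,:,::-1])
E
```

```text
clock: 10.6
position: [532.2, -4.8, 199.7]
ee_rot: [0.987, -0.158, 0.006, -0.002]
contact_force: [0.5, 0.6, -0.4]
gripper_width: 85.0
grasp_force: 0.0
[530.28844541  -4.8637684  196.51449619] [ 2.96986157e-01  2.37935295e-01 -2.60641748e-01  1.25736500e-04
 -1.06565452e+00  9.56004812e-01]
[320.92513281 241.54419664] [320.92450835 226.74738361] [ -9.6621976  413.07119141]
```

View pics/c9.png

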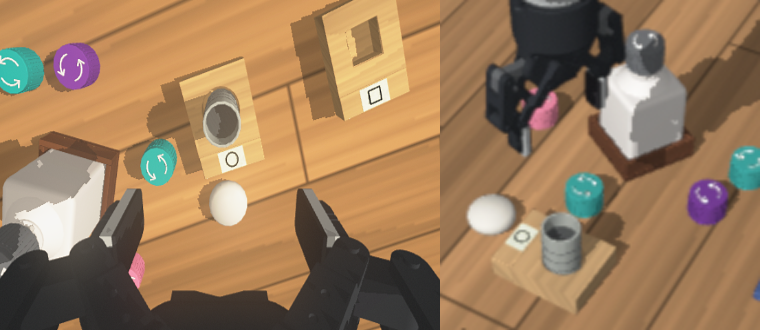

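That is the tenth and last picture. The measure stands upright in the ring well, with its rim at about (323,241) full-frame; for a seated rim (z=78) I predicted (321,241.5). From here I'll measure only by numbers. Next is a hover short of the cap, with a grey mask in the wrist view.

```bash
python3 -m pendant '[[-0.026,-0.0335,-0.0085,0,0,0,0.085],[-0.026,-0.0335,-0.0085,0,0,0,0.085],[-0.026,-0.0335,-0.0085,0,0,0,0.085],[-0.026,-0.0335,-0.0085,0,0,0,0.085],[-0.026,-0.0335,-0.0085,0,0,0,0.085],[-0.026,-0.0335,-0.0085,0,0,0,0.085],[0,0,0,0,0,0,0.085],[0,0,0,0,0,0,0.085]]'
python3 - <<'E'
from h import *
from bench import arm
w=snap("wrist","w10");print(arm.read_state()["position"])
print(proj(w,[511,213,162]))
def blobs(d,roi):
    h=cv2.cvtColor(d["image"],cv2.COLOR_RGB2HSV); x0,y0,x1,y1=roi
    m=((h[:,:,1]<50)&(h[:,:,2]<175)&(h[:,:,2]>55)).astype(np.uint8); z=np.zeros_like(m); z[y0:y1,x0:x1]=m[y0:y1,x0:x1]
    z=cv2.morphologyEx(z,cv2.MORPH_OPEN,np.ones((3,3)))
    for c in cv2.findContours(z,0,2)[0]:
        if cv2.contourArea(c)>80: 
            print(cv2.contourArea(c),cv2.boundingRect(c),cv2.minEnclosingCircle(c),cv2.fitEllipse(c))
blobs(w,(180,0,460,300)); print("scene");blobs(load("scene0"),(330,125,375,160));print("side");blobs(load("side0"),(240,150,280,190))
t=np.linspace(0,6.28,40)
for n,d in(("w",w),("sc",load("scene0")),("si",load("side0"))):
    for z in(130,162):
        q=np.array([proj(d,[511+22*np.cos(a),213+22*np.sin(a),z]) for a in t]);print(n,z,q.min(0),q.max(0))
E
```

```text
clock: 11.5
position: [442.4, 234.8, 242.9]
ee_rot: [0.988, -0.157, -0.001, 0.001]
contact_force: [-0.1, 0.3, -0.1]
gripper_width: 85.3
grasp_force: 0.0
[442.71400671 233.93782792 242.90514285]
[316.85419935 137.40138988]
4176.0 (275, 105, 73, 75) ((310.1474304199219, 142.7179412841797), 38.592124938964844) ((311.0162658691406, 141.84117126464844), (71.97684478759766, 74.10015106201172), 3.281481981277466)
scene
365.0 (343, 135, 22, 24) ((355.0, 147.0), 14.212770462036133) ((352.63165283203125, 147.26898193359375), (20.457448959350586, 27.13640785217285), 120.90253448486328)
side
311.5 (249, 161, 19, 21) ((257.3358154296875, 171.2014923095703), 11.668580055236816) ((257.703369140625, 171.6134033203125), (19.784147262573242, 21.69044303894043), 171.1587677001953)
w 130 [284.30541057 101.86488937] [349.50006515 169.98952006]
w 162 [279.82563474  97.57541137] [353.82894834 174.89780984]
sc 130 [341.6980483  145.63974614] [360.93941498 158.22399845]
sc 162 [342.07832432 134.52917137] [361.74873008 147.11292353]
si 130 [249.87586381 173.73382239] [268.93164126 182.10817877]
si 162 [248.62199609 161.18652689] [267.97911448 169.27259325]
```

Run:
```python
from h import *
w=load("w10")
c=onz(w,311,141.8,160);print(c,onz(w,275+36.5,105+37.5,162)); 
for t in(c,[510.5,215,162]):
  for n,d in(("w",w),("sc",load("scene0")),("si",load("side0"))):
    q=np.array([proj(d,[t[0]+22*np.cos(a),t[1]+22*np.sin(a),z]) for a in np.linspace(0,6.28,40) for z in(130,162)]);print(n,q.min(0).round(1),q.max(0).round(1))
print(shift([*c[:2],243]))
```

```text
[509.66972669 217.14140901 160.        ] [509.22844807 216.94090175 162.        ]
w [274.  102.3] [347.8 179.1]
sc [342.  133.3] [362. 157.]
si [247.7 160.6] [268.  181.4]
w [276.9  99.6] [350.8 176.7]
sc [341.9 134. ] [362.  157.6]
si [248.2 160.9] [268.5 181.8]
[68.85321105 -4.93668358 -0.24820852]
```

```bash
python3 -m pendant '[[0.034,-0.0022,0.017,0,0,0,0.085],[0.0345,-0.0022,0.018,0,0,0,0.085],[0,0,0,0,0,0,0.085],[0,0,0,0,0,0,0.085],[0,0,0,0,0,0,0.085]]'
python3 - <<'E'
from h import *
from bench import arm
w=snap("wrist","w11");st=arm.read_state();print(st["position"],st["joints"][[0,5]])
h=cv2.cvtColor(w["image"],cv2.COLOR_RGB2HSV)
print(proj(w,[509.6,216.7,162]),proj(w,[509.6,216.7,130]))
m=((h[:,:,1]<50)&(h[:,:,2]<175)&(h[:,:,2]>55)).astype(np.uint8);m[:,:210]=0;m[:,430:]=0;m[330:]=0
m=cv2.morphologyEx(m,cv2.MORPH_OPEN,np.ones((3,3)))
for c in cv2.findContours(m,0,2)[0]:
    if cv2.contourArea(c)>300:print(cv2.contourArea(c),cv2.boundingRect(c),cv2.minEnclosingCircle(c))
q=np.array([proj(w,[509.6+22*np.cos(a),216.7+22*np.sin(a),z]) for a in np.linspace(0,6.28,40) for z in(130,162)]);print(q.min(0).round(1),q.max(0).round(1))
E
```

```text
clock: 12.05
position: [509.8, 216.3, 209.5]
ee_rot: [0.987, -0.159, -0.0, 0.0]
contact_force: [-0.2, 0.7, -0.1]
gripper_width: 84.7
grasp_force: 0.0
[509.72694858 216.7271753  210.0222386 ] [0.69472572 0.55781232]
[317.78014055 271.43605778] [317.8649138  254.28167428]
4886.0 (279, 223, 77, 83) ((317.21942138671875, 263.91436767578125), 41.6414909362793)
[279. 221.] [356.6 306.8]
```

The cap outline matches the prediction to within a pixel or so. I'll descend to TCP z≈126 and grip it.

```bash
python3 -m pendant '[[0,0,0.03,0,0,0,0.085],[0,0,0.03,0,0,0,0.085],[0,0,0.015,0,0,0,0.085],[0,0,0.008,0,0,0,0.085],[0,0,0,0,0,0,0.085],[0,0,0,0,0,0,0.036],[0,0,0,0,0,0,0.036],[0,0,0,0,0,0,0.036],[0,0,0,0,0,0,0.036],[0,0,0,0,0,0,0.036],[0,0,0,0,0,0,0.036],[0,0,0,0,0,0,0.036]]'
python3 -c "
from bench import arm
s=arm.read_state();print(s['position'],s['ee_rot'],s['contact_force'],s['gripper_width'],s['grasp_force'])"
```

```text
clock: 13.3
position: [510.4, 217.5, 127.2]
ee_rot: [0.987, -0.158, 0.001, -0.0]
contact_force: [-1.1, -0.1, 5.0]
gripper_width: 41.5
grasp_force: 60.1
[510.40025219 217.467111   127.17354855] [ 9.87421548e-01 -1.58108296e-01  5.34182827e-04 -4.08909722e-04] [-1.07850714 -0.09203343  5.02882072] 41.45610302488516 60.068132523447275
```

```bash
python3 -m pendant '[[0,0,0.002,0,0,0,0.036],[0,0,0.002,0,0,0,0.036],[0,0,0.002,0,0,0,0.036],[0,0,0,0,0,0,0.036],[0,0,0,0,0,0,0.036]]'
```

```text
clock: 13.8
position: [510.4, 217.5, 121.9]
ee_rot: [0.987, -0.158, 0.001, -0.0]
contact_force: [-2.8, -0.1, 9.4]
gripper_width: 41.5
grasp_force: 60.5
```

```bash
python3 -m pendant '[[0,0,0.0015,0,0,0,0.036],[0,0,0.001,0,0,0,0.036],[0,0,0,0,0,0,0.036],[0,0,0,0,0,0,0.036]]'
```

```text
clock: 14.2
position: [510.5, 217.5, 120.0]
ee_rot: [0.987, -0.158, 0.001, -0.0]
contact_force: [-3.7, -0.5, 12.0]
gripper_width: 42.0
grasp_force: 60.9
```

```bash
python3 -m pendant '[[0,0,0.0005,0,0,-4,0.036],[0,0,0,0,0,-5,0.036],[0,0,0,0,0,-5,0.036],[0,0,0,0,0,-5,0.036],[0,0,0,0,0,0,0.036]]'; python3 -c "
from bench import arm
s=arm.read_state();print(s['joints'][5],s['wrist_torque'],s['position'],s['contact_force'])"
```

```text
clock: 14.7
position: [511.6, 218.4, 120.0]
ee_rot: [1.0, 0.008, 0.002, -0.001]
contact_force: [-2.9, 1.0, 12.0]
gripper_width: 42.0
grasp_force: 60.8
0.8910552142182829 [0.2403327  0.66971582 0.07505368] [511.56273666 218.37358087 119.99472576] [-2.86765617  1.01416949 11.98442399]
```

Turning freely with the force steady at 12 N and low torque about z. I'll finish the twist to about 72°.

```bash
python3 -m pendant '[[0,0,0,0,0,-6,0.036],[0,0,0,0,0,-6,0.036],[0,0,0,0,0,-6,0.036],[0,0,0,0,0,-6,0.036],[0,0,0,0,0,-6,0.036],[0,0,0,0,0,-6,0.036],[0,0,0,0,0,-6,0.036],[0,0,0,0,0,-6,0.036],[0,0,0,0,0,-5,0.036],[0,0,0,0,0,0,0.036],[0,0,0,0,0,0,0.036]]'; python3 -c "
from bench import arm
s=arm.read_state();print(s['joints'][5],s['wrist_torque'],s['position'],s['contact_force'])"
```

```text
clock: 15.8
position: [511.4, 218.3, 120.0]
ee_rot: [0.892, 0.453, 0.002, 0.0]
contact_force: [-2.5, 1.0, 10.8]
gripper_width: 41.7
grasp_force: 60.9
1.814733732431618 [0.21053337 0.83121692 0.02944368] [511.39946414 218.26377987 120.00999885] [-2.46259178  1.01798177 10.83419953]
```

```bash
python3 -m pendant '[[0,0,-0.004,0,0,0,0.036],[0,0,-0.004,0,0,0,0.036],[0,0,-0.004,0,0,0,0.036],[0,0,-0.004,0,0,0,0.036],[0,0,0,0,0,0,0.036]]'
```

```text
clock: 16.3
position: [509.5, 216.8, 133.2]
ee_rot: [0.892, 0.452, -0.001, 0.0]
contact_force: [0.2, 0.1, 0.4]
gripper_width: 41.9
grasp_force: 60.6
```

```bash
python3 -m pendant '[[0,0,-0.012,0,0,0,0.036],[0,0,-0.012,0,0,0,0.036],[0,0,-0.012,0,0,0,0.036],[0,0,-0.012,0,0,0,0.036],[0,0,-0.012,0,0,0,0.036],[0,0,-0.012,0,0,0,0.036],[0,0,0,0,0,0,0.036],[0,0,0,0,0,0,0.036],[0,0,0,0,0,0,0.036],[0,0,0,0,0,0,0.036]]'
python3 - <<'E'
from h import *
from bench import arm
st=arm.read_state();print(st["position"],st["grasp_force"],st["gripper_width"])
for n,r in(("scene",(310,80,400,200)),("side",(220,100,310,220))):
    d=snap(n,n+"f");h=cv2.cvtColor(d["image"],cv2.COLOR_RGB2HSV);x0,y0,x1,y1=r
    m=((h[:,:,1]<50)&(h[:,:,2]<175)&(h[:,:,2]>55)).astype(np.uint8);z=np.zeros_like(m);z[y0:y1,x0:x1]=m[y0:y1,x0:x1]
    print(n,[(cv2.contourArea(c),cv2.boundingRect(c)) for c in cv2.findContours(z,0,2)[0] if cv2.contourArea(c)>30],"cap up",proj(d,[509.6,217,226]),"cap closed",proj(d,[509.6,217,146]),"measure",proj(d,[529.7,-5.2,78]))
    x,y=proj(d,[529.7,-5.2,55]).astype(int);print(h[y,x-2:x+3].tolist())
    x,y=proj(d,[509.6,217,144]).astype(int);print("neck",d["image"][y,x-1:x+2].tolist())
E
```

```text
clock: 17.3
position: [509.6, 217.0, 204.8]
ee_rot: [0.892, 0.452, -0.001, 0.0]
contact_force: [0.0, -0.2, -0.9]
gripper_width: 41.8
grasp_force: 60.9
[509.60133377 216.95828831 204.81852057] 60.91552074998617 41.75884101377935
scene [(283.5, (347, 140, 26, 59)), (292.5, (343, 98, 20, 32)), (93.5, (361, 81, 15, 20))] cap up [353.44077943 115.7795447 ] cap closed [351.85789753 145.1729163 ] measure [310.54522392 232.8173022 ]
[[75, 8, 65], [90, 8, 65], [80, 11, 70], [60, 4, 72], [60, 3, 82]]
neck [[105, 107, 109], [106, 108, 111], [104, 106, 109]]
side [(40.0, (252, 160, 12, 11)), (639.5, (220, 122, 48, 28))] cap up [255.02662057 137.99105482] cap closed [257.92667377 170.932458  ] measure [292.10463946 244.73086007]
[[30, 20, 189], [28, 20, 192], [28, 20, 194], [30, 20, 195], [30, 21, 195]]
neck [[187, 180, 172], [182, 176, 169], [179, 173, 167]]
```

The cap shows at (353,114) in the scene view, where I predicted (353,116) for a 77–80 mm lift. The narrow neck is bare below it, and the measure is still in place.

```bash
python3 -c "
from bench import arm
print(arm.job_done())"
```

```text
the job is handed in; nothing more can be done
None
```

The job is handed in, though the hand-in returned no verdict: the measure stands in the ring-labelled well, and the cap was pressed, turned about 72° anticlockwise and is held roughly 77 mm above its closed position, over the open bottle.

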